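# Put the parts cup away mouth-down in its own slot

### The arm

A 7-joint arm with a two-finger parallel gripper is mounted at the origin on the work surface. World frame = base frame: x ahead of the robot, y to its left, z up, the work surface at z = 0. Lengths are in m, angles in rad, forces in N, time in s.
With the tool pointing down it reaches from about 0.425 to 0.925 m from the base axis. Payload 6.8 kg.
Tool frame: the origin (TCP) lies midway between the tips of the shut fingers; the grasp point (between the pads) lies 19 mm behind it (r.grip_depth is the distance from the TCP to the grasp point, in m); z points along the fingers, y is the line along which they close (so a half turn about z gives the same grasp; the last joint's range is limited). The gripper opens to 85 mm and grips with 20 to 120 N. Pads are 22 mm wide; open, the fingers measure 114 mm over their backs; the gripper's body (76 mm by 85 mm) begins 54 mm behind the grasp point. The pads swing forward as they close: fully open they stand 13 mm farther back than shut.
Start: joints at [0.997, 0.477, 0.022, 1.555, -0.011, 1.109, -0.083], TCP at [0.303, -0.603, 0.231] pointing down, gripper open.
Joint ranges: [-2.96, 2.96], [-0.34, 2.1], [-1.41, 1.46], [0.24, 2.44], [-1.37, 4.51], [0.17, 1.92], [-2.96, 2.96]. Speed limits (rad/s): [2.39, 2.39, 3.14, 3.14, 3.14, 3.14, 3.14].

### API

Orientations are given as a rotation vector (axis times angle).
In Python, from bench import telemetry, grab_frame, calibration, order, silhouettes, r gives the robot as it stands.
- The arm moves only by the tool apply_moves, never from a script. Its argument "moves" is a list of rows, each a list of 7 numbers: the turn, a rotation vector about the tool's x, y, z scaled (see below), then the shift along the tool's x, y, z scaled (see below), then the opening, from -1 (shut) to 1 (fully open). A call has exactly 8 rows; each row shifts and turns the commanded pose from where the row before left it, along the tool's axes as they then stand; what a row does not reach is not made up. The controller multiplies each number of a shift by 1000 mm and each number of a turn by 6 degrees. A row lasts 1/12 s, in which the tool goes at most 41.7 mm and 7.16 degrees, less where a joint would pass 70% of its speed; a pose out of reach is approached as far as the arm can. A call with a number of a shift or a turn outside -1 to 1 is refused whole. A call with a gripper value outside its range is refused whole. The fingers move at their own pace and stop on an object; "grip_force" is the grip in N (left out, the last holds). Time passes only in rows, so rows that do not move let the fingers close, or fill a call up. It gives the time, the measured TCP pose, the force, the opening and the grip force at its end, in the units of the state.
- telemetry.get_obs(): the state, without advancing time (a new reading comes with each control period).
- grab_frame(name): name is "scene" or "top"; returns the picture (400x640x3 uint8, blue, green, red); there is no depth.
- calibration(name): a dict with "fx", "fy", "cx", "cy" (pixels), "world_from_camera" (4x4, takes a point from camera to world coordinates). Camera axes: x right, y down, z forward; pixel columns grow to the right and rows downward; lengths in m; the calibration is good to about 2 mm. A picture is of the moment at which its call begins. calibration takes no time and is no camera call.
- order.hand_in(): hands the job in; it is judged then, once.
Trained networks look in the newest picture that a camera, given by its name, has taken for a name from the list of things; names that differ only in an ending like _2 or _b are one class to them, and where a whole thing is asked for, a point or a joint stands for the part that bears it (a point fixed in the world has none). Each returns a list of dicts, best first, with "p" (0 to 1); they miss things now and then, are a little off and sometimes report something else, mostly with a low value. They report only what shows in the picture. A call takes as long as a camera call. They do not tell look-alikes from the thing itself.
- silhouettes(thing, camera): "mask" (400x640 bool, what is visible of it) and "extent" ([centre column, centre row, width, height] in pixels, round what is visible of it).
The state is a dict: "clock": time; "joints": joint angles; "qvel": joint speeds; "tau": joint torques, N m; "tcp_pos": TCP position; "orientation": TCP orientation; "contact_force": force on the tool from outside, world axes, zero at the start; "moment": the same for the moment, N m; "grip_width": finger opening in m; "gripper_force": force on a finger pad.
Only numpy, scipy, OpenCV 4.12 (cv2) and the standard library are available. Lean on these libraries where they do the work, as an engineer would, in place of code of your own. Each camera call takes 0.05 s, during which the arm holds its last target. There are 200 camera calls.

### The job

The empty eight-sided parts cup stands mouth-up on the watchmaker's bench. Turn it over and put it away mouth-down in its own slot of the storage rack, the eight-sided recess that fits it closely (small octagon on its label), so that it sits fully down on the slot's floor and no dust gets in. Leave everything else where it is.

Things in the scene. Friction and masses are not known exactly. Their poses are not given: they have to be found in the camera images.
- cup: Loose parts cup: straight, regular eight-sided, aluminium, 60 mm across flats (65 across corners), 70 mm tall, wall 4 mm, bottom 5 mm, 0.16 kg (+-30 %). Starts mouth-up on the bench. Origin: centre of the outside of its closed bottom; z points from bottom to mouth; x and y are each square to a flat; flats face every 45 degrees.
- cup_middle (a point): Point on the cup's axis halfway up, 35 mm from either end; axes as the cup. Each flat is 25 mm wide and 70 mm high; laid on a flat, the cup lies still, this point 30 mm above the bench.
- cup_mouth (a point): Centre of the cup's open mouth, in the plane of the rim; axes as the cup.
- slot_cup: The cup's own slot, fixed: grey 100 x 100 x 20 mm block, octagonal recess 63 mm across flats (1.5 mm play all round), 14 mm deep, dark floor; label step in front (-x side), 32 mm wide, 14 mm high, its white label bearing a small black octagon (16 mm). Origin: under the recess centre, 6 mm below its floor; z up; x and y each square to a flat; flats face every 45 degrees.
- slot_cup_floor (a point): Centre of the floor of the cup's own recess, 14 mm below the top of the slot block; axes as the slot.
- slot_big: Slot of the big cover, fixed, empty, not for this cup: same block with an octagonal recess 83 mm across flats and a larger black octagon (23 mm) on its label. Origin and axes as slot_cup.
- slot_block: Slot of the steel block, fixed and occupied: same block with a square 64 mm recess and a black square on its label. Origin and axes as slot_cup.
- rack: Fixed wooden board lying on the bench under the three slots, 160 (x) x 365 (y) x 8 mm. Origin: centre of its underside; z up. The slots stand on it side by side along its y, 115 mm apart, in any order.
- block: Loose steel block 60 x 60 x 45 mm, 0.6 kg, standing in its square slot, top about 59 mm above the bench. Origin: centre of its underside. Leave it.
- cover: Big eight-sided aluminium cover standing mouth-down on the bench, 79 mm across flats, 62 mm tall. Origin: centre of its rim, on the bench. Leave it.
- loupe: Black eyeglass loupe, 42 mm diameter, 32 mm tall, on the bench. Origin: centre of its underside. Leave it.
- stand: Round grey screwdriver stand, 84 mm diameter, about 125 mm tall with its five screwdrivers, which lean out to about 100 mm diameter. Origin: centre of its underside. Leave it.
Not all that is in view belongs to the job. Leave any orange look-alike of the cup alone.

How it is judged:
By the outcome, as a careful person would: the job done as asked, in the order asked, and still so for the second after the job is handed in, with the robot touching nothing.
It also fails if it takes over 64 s, if anything falls off the work surface, if the arm or the gripper's body presses on something with over 40 N, if the wrist force passes 120 N, or if a joint passes its speed limit or range.

## Working session

There is one attempt and no reset: what is moved stays moved. The work goes in short steps, Python scripts to look and compute and a tool call to move; the robot and the scene stay as the last step left them, time stands still between calls to the robot, and variables do not carry over. Pictures are saved under pics/ and viewed, at most 10 in all, crops included, and the job is handed in when it is done.

Besides the shell and the picture viewer there is one more tool, called after ">>>" by a JSON object that holds its "method" and its "body", one argument or row to a line. apply_moves: Moves the arm, as the interface text tells. Its arguments: {"type":"object","properties":{"moves":{"type":"array"},"grip_force":{"type":"number"}},"required":["moves"]}

```bash
ls; mkdir -p pics
python3 - <<'E'
from bench import telemetry, grab_frame, calibration, order, silhouettes, r
import cv2,numpy as np
for n in("scene","top"):
    im=grab_frame(n); cv2.imwrite(f"pics/{n}0.png",im)
    c=calibration(n); print(n,c["fx"],c["fy"],c["cx"],c["cy"]); print(np.round(c["world_from_camera"],4))
    for t in("cup","slot_cup","slot_big","slot_block","cover"):
        for d in silhouettes(t,n): print(n,t,round(d["p"],2),np.round(d["extent"],1))
print(telemetry.get_obs()); print(dir(r))
E
```

```text
pics
scene 435.92826237686467 435.92826237686467 316.94250249885107 195.49988864370806
[[-0.8581  0.3619 -0.3643  0.9477]
 [ 0.5135  0.6022 -0.6113  0.7002]
 [-0.0018 -0.7116 -0.7026  0.8253]
 [ 0.      0.      0.      1.    ]]
scene cup 0.76 [414.8 227.7  31.2  36.6]
scene cup 0.75 [353.9 220.3  30.   41.5]
scene slot_cup 0.98 [278.8 152.7  55.2  37.3]
scene slot_big 0.79 [255.2 136.2  51.9  32.2]
scene slot_block 0.73 [305.9 172.3  55.1  37.7]
scene cover 0.73 [273.5 271.7  38.3  45.6]
top 434.494690869522 434.494690869522 316.3529180683828 197.38106166046828
[[-0.0218 -0.9915  0.1281  0.4247]
 [-0.9994  0.0251  0.0241  0.0284]
 [-0.0271 -0.1275 -0.9915  1.2297]
 [ 0.      0.      0.      1.    ]]
top cup 0.97 [289.4 223.1  23.5  27.1]
top cup 0.95 [279.8 181.2  26.9  26.6]
top cup 0.94 [258.9 264.5  25.7  25.7]
top slot_cup 0.55 [412.6 214.9  44.2  53.9]
top slot_big 0.61 [455.9 204.9  46.9  55.4]
top slot_big 0.23 [288.6 222.2  23.9  23.2]
top slot_block 0.65 [377.1 224.2  46.5  57.5]
top cover 0.8 [276.2 142.4  31.4  32.4]
{'clock': 0.6, 'joints': array([ 0.99693055,  0.47695573
[... 361 characters left out ...]
'tcp_pos': array([ 0.30314931, -0.60311015,  0.23132753]), 'orientation': array([3.05674233e+00, 7.24959311e-01, 1.35093834e-05]), 'contact_force': array([-0.07176993, -0.60499811, -0.09974953]), 'moment': array([ 0.0195478 ,  0.02945664, -0.04932432]), 'gripper_force': 0.0, 'grip_width': 0.08523815052057088}
['Unreachable', '__class__', '__delattr__', '__dict__', '__dir__', '__doc__', '__eq__', '__format__', '__ge__', '__getattribute__', '__getstate__', '__gt__', '__hash__', '__init__', '__init_subclass__', '__le__', '__lt__', '__module__', '__ne__', '__new__', '__reduce__', '__reduce_ex__', '__repr__', '__setattr__', '__sizeof__', '__str__', '__subclasshook__', '__weakref__', 'grip_depth']
```

Run:
```python
import cv2,numpy as np
a=cv2.imread("pics/top0.png");s=cv2.imread("pics/scene0.png")
A=cv2.resize(a[110:310,210:510],(780,520),interpolation=cv2.INTER_CUBIC)
cv2.imwrite("pics/topc.png",A)
cv2.imwrite("pics/scenec.png",cv2.resize(s[100:310,200:470],(772,600),interpolation=cv2.INTER_CUBIC))
```

```text
(no output)
```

View pics/topc.png

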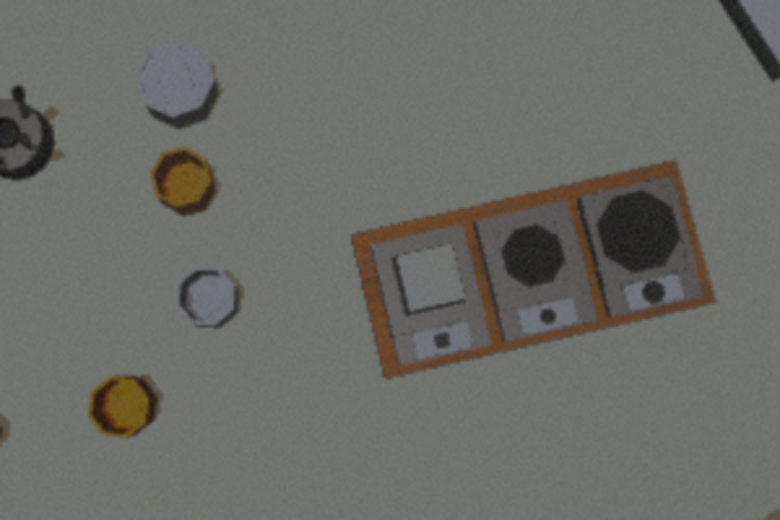

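View pics/scenec.png

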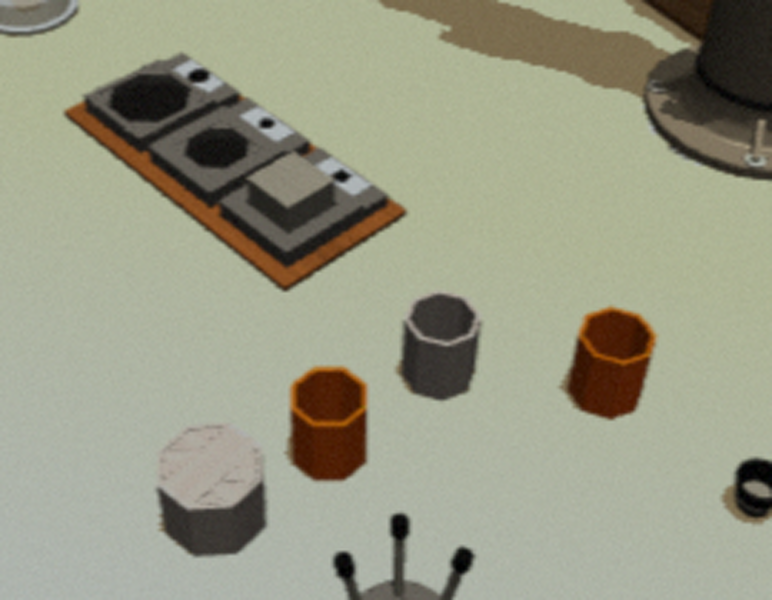

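Top view, full-frame pixels: the grey cup is at (290,224). Its look-alikes are the orange cups at (280,180) and (258,266), plus the big grey closed cover at (278,142). The grey, open, small one is the cup. Its slot is the middle one, with the recess at (415,208) and a small octagon on its label. The big slot (455,199) and the steel block (376,216) flank it.

```bash
cat > h.py <<'E'
import numpy as np,cv2
from scipy.optimize import minimize
from bench import calibration
C={n:calibration(n) for n in("scene","top")}
def proj(P,n):
    c=C[n];T=np.linalg.inv(c["world_from_camera"]);p=np.atleast_2d(P)@T[:3,:3].T+T[:3,3]
    return np.c_[c["fx"]*p[:,0]/p[:,2]+c["cx"],c["fy"]*p[:,1]/p[:,2]+c["cy"]]
def ray(u,v,z,n):
    c=C[n];M=c["world_from_camera"];d=M[:3,:3]@[(u-c["cx"])/c["fx"],(v-c["cy"])/c["fy"],1];o=M[:3,3]
    return o+d*(z-o[2])/d[2]
def octa(x,y,yaw,af,z):
    a=yaw+np.pi/8+np.arange(8)*np.pi/4;R=af/2/np.cos(np.pi/8)
    return np.c_[x+R*np.cos(a),y+R*np.sin(a),np.full(8,z)]
def fill(p,hull=False):
    m=np.zeros((400,640),np.float32)
    if hull:p=cv2.convexHull(p.astype(np.float32))[:,0]
    S=4;M=np.zeros((1600,2560),np.uint8)
    cv2.fillConvexPoly(M,np.round(((p+.5)*S-.5)*16).astype(np.int32),255,shift=4)
    return cv2.resize(M,(640,400),interpolation=cv2.INTER_AREA)/255.
bl=lambda m:cv2.GaussianBlur(m.astype(np.float32),(0,0),1.0)
def fit(model,targets,x0):
    B={n:bl(m) for n,m in targets.items()}
    f=lambda q:sum(((bl(model(q*1e-2,n))-B[n])**2).sum() for n in B)
    x0=np.array(x0)*100
    s=minimize(f,x0,method="Nelder-Mead",options=dict(initial_simplex=np.vstack([x0]+[x0+e for e in np.diag([.8,.8,12.])]),xatol=.005,fatol=.05))
    return s.x/100,s.fun,sum((b**2).sum() for b in B.values())
def cupm(q,n): return fill(np.vstack([proj(octa(*q,.06,z),n) for z in(0,.07)]),True)
def slotm(q,n): return fill(proj(octa(*q,.063,.014),n))*fill(proj(octa(*q,.063,.028),n))
E
python3 - <<'E'
from h import *
from bench import grab_frame,silhouettes
ims={n:grab_frame(n) for n in C}
def get(t,n,uv):
    return min(silhouettes(t,n),key=lambda d:np.hypot(d["extent"][0]-uv[0],d["extent"][1]-uv[1]))
tc=ray(290,224,.07,"top");print(tc,proj(tc,"scene"))
m={"top":get("cup","top",(289,223))["mask"],"scene":get("cup","scene",(354,220))["mask"]}
for t in(m,{"top":m["top"]},{"scene":m["scene"]}): print("cup",fit(cupm,t,[*tc[:2],.2]))
ts=ray(415,208,.02,"top");print(ts,proj(ts,"scene"))
D={}
for n in C:
    g=ims[n].max(2);u,v=proj(ts,n)[0].astype(int)
    print(n,g[v-14:v+15:2,u-18:u+19:2])
    loc=g[v-14:v+14,u-18:u+18];lo=np.percentile(loc,5);hi=np.median(g[v-25:v+25,u-25:u+25])
    k=(g<(lo+hi)/2).astype(np.uint8);_,L=cv2.connectedComponents(k);D[n]=L==L[v,u];print(n,lo,hi,D[n].sum())
for t in(D,{"top":D["top"]},{"scene":D["scene"]}): print("slot",fit(slotm,t,[*ts[:2],.2]))
# board
h=cv2.cvtColor(ims["top"],cv2.COLOR_BGR2HSV);k=((h[...,1]>110)).astype(np.uint8);k[:,:335]=0;k[:160]=0;k[270:]=0
pt=np.argwhere(k)[:,::-1].astype(np.float32)
b=cv2.boxPoints(cv2.minAreaRect(pt));W=np.array([ray(*p,.008,"top") for p in b]);print(W.round(4),W.mean(0));
E=np.diff(W,axis=0);print([(np.linalg.norm(e).round(3),np.arctan2(e[1],e[0]).round(3)) for e in E])
E
```

```text
[0.50451462 0.12860889 0.07      ] [[353.85616977 209.23735718]]
cup (array([0.50683358, 0.13216244, 0.25130656]), np.float64(12.17335319519043), np.float32(1222.3289))
cup (array([ 0.50626004,  0.13225082, -0.09055936]), np.float64(1.2407097816467285), np.float32(414.5551))
cup (array([0.50738831, 0.13193655, 0.26839723]), np.float64(4.909030437469482), np.float32(807.7738))
[ 0.5442478  -0.21606222  0.02      ] [[274.89003684 152.75930498]]
scene [[ 21  21  20  32  81  91  52  35  32  52  85  96  96 101  99 111 160 173
  161]
 [ 24  31  75  91  53  33  27  44  85 101 101 103  97 101 146 178 178 181
  177]
 [ 80  94  62  34  28  42  81 100  98  99  90 103 103 100 103 144 178 141
   32]
 [ 82  36  26  37  79  98  98  98  82  81  95  92  83  98  98 102 117 125
   55]
 [ 32  34  81  95 101 101  89  51  32  33  29  26  33  34  88 101 101 108
  160]
 [ 63  97  98 102  98  57  34  27  21  27  22  23  26  21  29  70  96 103
   97]
 [ 97 102  99  90  92  32  25  21  19  21  21  15  18  19  24  47  85  99
   98]
 [100 103  96  97  75  22  26  22  22  22  17  17  21  21  20  61  96  94
  101]
[... 1404 characters left out ...]
 91 92 93 91 92 92 88 93 91]
 [94 63 90 92 96 92 92 92 95 91 92 94 93 94 91 92 90 93 86]]
top 37.0 92.0 423
slot (array([ 0.54368845, -0.2154918 ,  0.23561201]), np.float64(41.399635314941406), np.float32(589.8992))
slot (array([ 0.54486273, -0.21467641,  0.20418651]), np.float64(1.4779906272888184), np.float32(381.86838))
slot (array([ 0.54045497, -0.22039494,  0.33868228]), np.float64(28.623567581176758), np.float32(208.03079))
[[ 0.6216 -0.0198  0.008 ]
 [ 0.6699 -0.7784  0.008 ]
 [ 0.3647 -0.7718  0.008 ]
 [ 0.315  -0.0375  0.008 ]] [ 0.49280794 -0.40186779  0.008     ]
[(np.float64(0.76), np.float64(-1.507)), (np.float64(0.305), np.float64(3.12)), (np.float64(0.736), np.float64(1.638))]
```

Run:
```python
from h import *
ims={n:cv2.imread(f"pics/{n}0.png") for n in C}
ts=ray(415,208,.02,"top");D={}
for n,lo in(("top",65),("scene",58)):
    u,v=proj(ts,n)[0].astype(int);k=(ims[n].max(2)<lo).astype(np.uint8);_,L=cv2.connectedComponents(k);D[n]=L==L[v,u]
rim=lambda q,n:fill(proj(octa(*q,.063,.028),n))
fl=lambda q,n:fill(proj(octa(*q,.063,.014),n))
for nm,t,m in(("top rim",["top"],rim),("top both",["top"],slotm),("top floor",["top"],fl),("sc rim",["scene"],rim),("all rim",["top","scene"],rim)):
    a=fit(m,{n:D[n] for n in t},[*ts[:2],.2]);print(nm,a[0].round(4),round(a[1],2),a[2])
h=cv2.cvtColor(ims["top"],cv2.COLOR_BGR2HSV);k=(h[...,1]>110).astype(np.uint8)
k=cv2.morphologyEx(k,cv2.MORPH_OPEN,np.ones((2,2),np.uint8));_,L,st,_=cv2.connectedComponentsWithStats(k)
for i in range(1,len(st)):
    if st[i,4]>150 and st[i,0]>330 and st[i,2]>60:
        pt=np.argwhere(L==i)[:,::-1].astype(np.float32);print(st[i])
        b=cv2.boxPoints(cv2.minAreaRect(pt));W=np.array([ray(*p,.008,"top") for p in b]);print(W.round(4),W.mean(0))
        E=np.diff(W,axis=0);print([(np.linalg.norm(e).round(3),np.arctan2(e[1],e[0]).round(3)) for e in E])
# label centre
g=ims["top"].min(2);print(g[222:246:2,405:440:2])
```

```text
top rim [ 0.5441 -0.2134  0.1916] 1.23 380.6657
top both [ 0.5448 -0.2148  0.2282] 1.32 380.6657
top floor [ 0.5455 -0.2161  0.2129] 0.41 380.6657
sc rim [ 0.5433 -0.2128  0.1676] 1.23 206.91423
all rim [ 0.5439 -0.2131  0.1971] 2.9 587.57996
[ 347  174  138   82 1657]
[[ 0.5702 -0.0252  0.008 ]
 [ 0.6436 -0.385   0.008 ]
 [ 0.4883 -0.409   0.008 ]
 [ 0.4162 -0.0552  0.008 ]] [ 0.52956009 -0.21857878  0.008     ]
[(np.float64(0.367), np.float64(-1.37)), (np.float64(0.157), np.float64(-2.988)), (np.float64(0.361), np.float64(1.772))]
[[ 88  91  89  92  90  87  87  89  88  87  88  87  86  87  86  82  50  39]
 [ 90  91  88  89  91  88  92  86  87  88  84  90  98  86  86  89  64  39]
 [ 89  91  90  91  90  91  77  95 103 109 108 112 111  90  85  85  76  44]
 [ 91  81  96  98  92 108 108 103  92 110 110 112 112  94  87  86  85  41]
 [ 89  90 101 113 109 111 101  42  47  79 113 111 112 103  87  89  87  51]
 [ 90  89  87 110 109 111 101  42  43  76 114 111 112 111  88  84  84  58]
 [ 92  88  93 113 111 114 111  90  81 108 110 107 106  87  78  57  51  37]
 [ 91  94  89 108 111 114 108 109 103  92  77  48  48  42  41  43  52  52]
 [ 93  91  88  90  92  86  67  54  46  41  39  43  46  66  75 102 105 106]
 [ 82  82  65  49  43  44  39  44  54  66  73 107 106 109 111 110 112 108]
 [ 45  40  46  48  59  68  94 106 108 108 110 111 108 108 108 110 109 110]
 [ 67  77 104 107 108 110 109 109 107 111 108 106 107 110 106 107 110 107]]
```

>>> {"method": "apply_moves", "body": {
  "moves": [
    [0, 0, 1, 0, 0, -0.03, 1],
    [0, 0, 1, 0, 0, -0.03, 1],
    [0, 0, 1, 0, 0, -0.02, 1],
    [1, 0, 0, 0, 0, 0, 1],
    [1, 0, 0, 0, 0, 0, 1],
    [1, 0, 0, 0, 0, 0, 1],
    [0, 1, 0, 0, 0, 0, 1],
    [0, 1, 0, 0, 0, 0, 1]
  ]
}}

```text
clock: 1.47
tcp_pos: [0.3057, -0.6033, 0.3081]
orientation: [-2.792, -0.168, -0.264]
contact_force: [-1.5, 0.1, 0.2]
grip_width: 0.0854
gripper_force: 0.0
```

```bash
cat > log.py <<'E'
from bench import telemetry
import numpy as np,os
s=telemetry.get_obs();row=np.r_[s["joints"],s["tcp_pos"],s["orientation"]]
f="log.npy";L=np.load(f) if os.path.exists(f) else np.zeros((0,13))
L=np.vstack([L,row]);np.save(f,L)
print(round(s["clock"],2),s["joints"].round(3),s["tcp_pos"].round(4),s["orientation"].round(3),"F",s["contact_force"].round(1),"w",round(s["grip_width"],4),s["gripper_force"])
E
python3 log.py
```

```text
1.47 [ 1.121  0.584  0.045  1.262 -0.311  1.554 -0.243] [ 0.3057 -0.6033  0.3081] [-2.792 -0.168 -0.264] F [-1.5  0.1  0.2] w 0.0854 0.0
```

```bash
cat > kin.py <<'E'
import numpy as np,itertools,sys
from scipy.spatial.transform import Rotation as R
from scipy.optimize import least_squares
def fk(q,p,s):
    h,L1,L2,Lt,o1,o7=p;q=np.asarray(q)*s
    A=R.from_euler("z",q[0]+o1)*R.from_euler("y",q[1])
    pos=np.r_[0,0,h]+A.apply([0,0,L1])
    A=A*R.from_euler("z",q[2])*R.from_euler("y",q[3]);pos=pos+A.apply([0,0,L2])
    A=A*R.from_euler("z",q[4])*R.from_euler("y",q[5]);pos=pos+A.apply([0,0,Lt])
    return pos,A*R.from_euler("z",q[6]+o7)
def res(p,s,D):
    out=[]
    for d in D:
        x,A=fk(d[:7],p,s);out+=[*(x-d[7:10])*3,*(A.inv()*R.from_rotvec(d[10:])).as_rotvec()]
    return np.array(out)
if __name__=="__main__":
    D=np.vstack([[0.99693055,0.47695573,0.02240449,1.55542405,-0.01147512,1.10928369,-0.08312184,0.30314931,-0.60311015,0.23132753,3.05674233,.724959311,0],np.load("log.npy")])
    best=[]
    for z in itertools.product([1,-1],repeat=4):
        s=np.array([z[0],1,z[1],1,z[2],1,z[3]])
        for o7 in(0,1.57,3.14,-1.57):
            f=least_squares(res,[.35,.45,.45,.25,-1.105-.997*z[0],o7],args=(s,D));best.append((f.cost,s,f.x))
    best.sort(key=lambda b:b[0])
    for b in best[:4]:print(b[0],b[1],b[2].round(4))
    np.savez("kin.npz",s=best[0][1],p=best[0][2])
E
python3 kin.py
```

```text
0.0007014482227251164 [-1  1 -1  1 -1  1 -1] [ 0.3141  0.5215  0.483   0.3325 -0.0911  1.4829]
0.0007014482227251211 [-1  1 -1  1 -1  1 -1] [ 0.3141  0.5215  0.483   0.3325 -0.0911  1.4829]
0.000701448222725124 [-1  1 -1  1 -1  1 -1] [ 0.3141  0.5215  0.483   0.3325 -0.0911  1.4829]
0.0007014482227254267 [-1  1 -1  1 -1  1 -1] [ 0.3141  0.5215  0.483   0.3325 -0.0911  1.4829]
```

>>> {"method": "apply_moves", "body": {
  "moves": [
    [0, -1, 0, 0, 0, 0, 1],
    [0, -1, 0, 0, 0, 0, 1],
    [-1, 0, 0, 0, 0, 0, 1],
    [-1, 0, 0, 0, 0, 0, 1],
    [-1, 0, 0, 0, 0, 0, 1],
    [0, 0, 0, 0.023, -0.029, 0, 1],
    [0, 0, 0, 0.023, -0.029, 0, 1],
    [0, 0, 0, 0.023, -0.029, 0, 1]
  ]
}}

```text
clock: 2.13
tcp_pos: [0.3584, -0.5053, 0.3117]
orientation: [3.132, 0.236, 0.001]
contact_force: [0.6, -0.8, -0.2]
grip_width: 0.0857
gripper_force: 0.0
```

```bash
python3 log.py
```

```text
2.13 [ 0.808  0.322  0.059  1.601 -0.02   1.218 -0.549] [ 0.3584 -0.5053  0.3117] [3.132e+00 2.360e-01 1.000e-03] F [ 0.6 -0.8 -0.2] w 0.0857 0.0
```

>>> {"method": "apply_moves", "body": {
  "moves": [
    [0, 0, 0, 0.023, -0.029, 0, 1],
    [0, 0, 0, 0.023, -0.029, 0, 1],
    [0, 0, 0, 0.023, -0.029, 0, 1],
    [0, 0, 0, 0.023, -0.029, 0, 1],
    [0, 0, 0, 0.023, -0.029, 0, 1],
    [0, 0, 0, 0.023, -0.029, 0, 1],
    [0, 0, 0, 0.023, -0.029, 0, 1],
    [0, 0, 0, 0.023, -0.029, 0, 1]
  ]
}}

```text
clock: 2.8
tcp_pos: [0.5057, -0.2479, 0.3116]
orientation: [3.132, 0.238, 0.001]
contact_force: [0.9, -0.6, -0.3]
grip_width: 0.0853
gripper_force: 0.0
```

```bash
python3 log.py
```

```text
2.8 [ 0.43   0.23  -0.102  1.722  0.025  1.19  -1.098] [ 0.5057 -0.2479  0.3116] [3.132e+00 2.380e-01 1.000e-03] F [ 0.9 -0.6 -0.3] w 0.0853 0.0
```

>>> {"method": "apply_moves", "body": {
  "moves": [
    [0, 0, 0, 0.006, -0.037, 0, 1],
    [0, 0, 0, 0.006, -0.037, 0, 1],
    [0, 0, 0, 0.006, -0.037, 0, 1],
    [0, 0, 0, 0.006, -0.037, 0, 1],
    [0, 0, 0, 0.006, -0.037, 0, 1],
    [0, 0, 0, 0.006, -0.037, 0, 1],
    [0, 0, 0, 0.006, -0.037, 0, 1],
    [0, 0, 0, 0.006, -0.037, 0, 1]
  ]
}}

```text
clock: 3.47
tcp_pos: [0.5075, 0.052, 0.3117]
orientation: [3.132, 0.238, 0.001]
contact_force: [0.8, -0.4, -0.4]
grip_width: 0.0855
gripper_force: 0.0
```

```bash
python3 log.py
python3 - <<'E'
import re
s=open('kin.py').read()
s=s.replace('h,L1,L2,Lt,o1,o7=p','h,L1,L2,Lt,o1,o7,a,b,c,d,e,g=p').replace('[0,0,L1]','[a,b,L1]').replace('[0,0,L2]','[c,d,L2]').replace('[0,0,Lt]','[e,g,Lt]')
s=s.replace('[.35,.45,.45,.25,-1.105-.997*z[0],o7]','[.35,.45,.45,.25,0,1.57]+[0]*6').replace('for z in itertools.product([1,-1],repeat=4):','for z in [(-1,-1,-1,-1)]:').replace('(0,1.57,3.14,-1.57)','[0]')
s=s.replace('    np.savez','    print(abs(res(b[2],b[1],D)).reshape(-1,6).max(1).round(4))\n    np.savez')
open('kin.py','w').write(s)
E
python3 kin.py
```

```text
3.47 [ 0.062  0.152 -0.321  1.824  0.052  1.174 -1.694] [0.5075 0.052  0.3117] [3.132e+00 2.380e-01 1.000e-03] F [ 0.8 -0.4 -0.4] w 0.0855 0.0
3.702047909729512e-11 [-1  1 -1  1 -1  1 -1] [ 2.8710e-01  5.4180e-01  4.7250e-01  3.2700e-01 -0.0000e+00  1.5708e+00
 -0.0000e+00 -3.0500e-02 -0.0000e+00 -3.1400e-02  0.0000e+00 -4.0000e-04]
[0. 0. 0. 0. 0.]
```

```bash
cat > ik.py <<'E'
import numpy as np
from kin import fk
from scipy.spatial.transform import Rotation as R
from scipy.optimize import least_squares
K=np.load("kin.npz");p,s=K["p"],K["s"]
LO=np.array([-2.96,-.34,-1.41,.24,-1.37,.17,-2.96]);HI=np.array([2.96,2.1,1.46,2.44,4.51,1.92,2.96])
rng=np.random.default_rng(0);SEEDS=rng.uniform(LO+.1,HI-.1,(10,7))
GD=.019
def ori(az,el,sg):   # tool z at azimuth az, el below horizontal; tool x up if sg>0
    d=np.array([np.cos(az)*np.cos(el),np.sin(az)*np.cos(el),-np.sin(el)])
    x=sg*np.array([np.cos(az)*np.sin(el),np.sin(az)*np.sin(el),np.cos(el)])
    return R.from_matrix(np.c_[x,np.cross(d,x),d])
def tcp(g,A): return np.asarray(g)+A.apply([0,0,GD])
def ik(g,A,seeds=SEEDS,m=.08):
    t=tcp(g,A);out=[]
    def f(q):
        x,B=fk(q,p,s);return np.r_[(x-t)*5,(B.inv()*A).as_rotvec(),1e-3*(q-(LO+HI)/2)/(HI-LO)]
    for q0 in seeds:
        z=least_squares(f,np.clip(q0,LO+m+.01,HI-m-.01),bounds=(LO+m,HI-m),max_nfev=60)
        if np.abs(f(z.x)[:6]).max()<.004 and not any(np.abs(z.x-o).max()<.3 for o in out): out.append(z.x)
    return out
E
cat > s.py <<'E'
from ik import *
from multiprocessing import Pool
q0=np.array([0.062,0.152,-0.321,1.824,0.052,1.174,-1.694])
cup=[.5065,.132,.045];slot=[.5445,-.2135,.068]
J=[]
for a in(40,55):
    for k in range(8):
        for sg in(1,-1): J.append(("P1",a,k,sg,cup,.25+k*np.pi/4,np.radians(a)))
for b in(20,30,42):
    for k in(0,1,2,-1):
        for sg in(1,-1): J.append(("P4",b,k,sg,slot,.2+k*np.pi/4,np.radians(b)))
def run(j):
    return j,ik(j[4],ori(j[5],j[6],j[3]),np.vstack([q0,SEEDS]))
with Pool() as P:
    for j,o in P.map(run,J,chunksize=1):
        if o:
            print(*j[:4],len(o))
            for q in sorted(o,key=lambda q:abs(q-q0).max())[:2]:print("   ",q.round(2))
E
nproc; time OMP_NUM_THREADS=1 python3 s.py
```

```text
4
P1 40 1 1 2
    [ 0.69  0.82 -0.78  2.32  4.15  0.32  1.76]
    [ 0.06  0.67 -0.04  2.36  4.29  0.8   1.45]
P1 40 1 -1 2
    [ 0.5   0.73 -0.55  2.33  4.25  0.48 -1.54]
    [ 0.06  0.67 -0.04  2.36  4.29  0.8  -1.69]
P1 40 2 1 3
    [ 0.81  1.09 -1.05  1.9   0.05  0.76  0.2 ]
    [ 0.41  0.82 -0.46  1.93 -0.67  0.86  0.84]
P1 40 2 -1 3
    [ 0.38  0.81 -0.41  1.93 -0.72  0.88 -2.26]
    [ 0.63  0.93 -0.77  1.91 -0.35  0.78 -2.58]
P1 40 3 1 3
    [ 0.5   1.18 -1.01  1.55  0.25  1.41  0.53]
    [ 0.24  0.97 -0.53  1.57 -0.14  1.36  0.88]
P1 40 3 -1 3
    [ 0.01  0.91 -0.16  1.59 -0.38  1.39 -2.03]
    [-0.26  0.92  0.23  1.61 -0.61  1.48 -1.81]
P1 40 4 1 2
    [-0.26  0.96 -0.12  1.45  0.    1.6   1.44]
    [-0.53  0.99  0.31  1.47 -0.24  1.6   1.7 ]
P1 40 4 -1 2
    [-0.34  0.96  0.01  1.46 -0.07  1.59 -1.62]
    [-0.55  1.    0.35  1.48 -0.27  1.61 -1.41]
P1 40 5 1 1
    [-0.74  0.92  0.25  1.61  0.2   1.41  1.98]
P1 40 5 -1 3
    [-0.66  0.91  0.12  1.6   0.28  1.43 -1.23]
    [-0.4   0.92 -0.27  1.58  0.5   1.55 -1.45]
P1 40 6 1 2
    [-1.6   1.51  1.35  2.   -0.75  0.93 -2.88]
 
[... 3138 characters left out ...]
 -2.4 ]
P4 42 0 1 3
    [ 1.55  1.16 -1.33  2.27  2.16  0.46 -2.58]
    [ 0.68  0.6  -0.18  2.31  4.    0.6   1.42]
P4 42 0 -1 2
    [ 0.77  0.61 -0.29  2.31  3.97  0.55 -1.66]
    [ 0.02  0.73  0.63  2.36  4.11  1.04 -2.05]
P4 42 1 1 4
    [ 1.52  1.25 -1.32  1.88  0.51  0.72 -0.37]
    [ 1.19  0.85 -0.71  1.9  -0.53  0.67  0.51]
P4 42 1 -1 2
    [ 0.94  0.75 -0.37  1.91 -0.88  0.8  -2.35]
    [ 0.68  0.72 -0.03  1.93 -1.1   0.95 -2.18]
P4 42 2 1 2
    [ 0.83  0.93 -0.44  1.51 -0.29  1.32  0.81]
    [ 0.53  0.89  0.04  1.53 -0.6   1.41  1.08]
P4 42 2 -1 3
    [ 0.62  0.89 -0.11  1.53 -0.52  1.38 -2.14]
    [ 0.43  0.9   0.2   1.54 -0.7   1.46 -1.98]
real	0m7.293s
user	0m26.838s
sys	0m0.116s
```

```bash
cat > go.py <<'E'
import sys
from ik import *
from bench import telemetry
# go.py gx gy gz az el(deg) sg back : rows needed to the grasp pose, standing 'back' m behind it
def plan(g,az,el,sg,back=0.):
    A=ori(az,np.radians(el),sg);t=tcp(g,A)-A.apply([0,0,back])
    o=telemetry.get_obs();B=R.from_rotvec(o["orientation"]);D=B.inv()*A
    z,y,x=D.as_euler("ZYX",degrees=True)
    print("turn rows(6deg): z %.2f then y %.2f then x %.2f"%(z/6,y/6,x/6))
    print("shift mm now-frame",(B.inv().apply(t-o["tcp_pos"])*1e3).round(1),"final-frame",(A.inv().apply(t-o["tcp_pos"])*1e3).round(1),"world",((t-o["tcp_pos"])*1e3).round(1))
    print("q",o["joints"].round(2),"F",o["contact_force"].round(1),"M",o["moment"].round(2),"w",round(o["grip_width"]*1e3,1),"gf",round(float(o["gripper_force"]),1),"t",round(o["clock"],1))
if __name__=="__main__":
    v=[float(a) for a in sys.argv[1:]];plan(v[:3],v[3],v[4],v[5],v[6])
E
python3 go.py .5065 .132 .045 -1.32 50 -1 .1
python3 - <<'E'
from ik import *
q=np.array([0.062,0.152,-0.321,1.824,0.052,1.174,-1.694])
for nm,g,az,el,sg in(("P1back",[.5065,.132,.045]-.1*ori(-1.32,np.radians(50),-1).apply([0,0,1]),-1.32,50,-1),("P1",[.5065,.132,.045],-1.32,50,-1),("up",[.5,.13,.2],1.77,88,1),("P2",[.5,.13,.03],1.77,40,1),("P3",[.5,.13,.03],-1.37,55,-1),("P4up",[.5445,-.2135,.14],1.77,35,1),("P4",[.5445,-.2135,.068],1.77,35,1)):
    o=ik(g,ori(az,np.radians(el),sg),np.vstack([q,SEEDS]));o.sort(key=lambda z:abs(z-q).max());print(nm,[z.round(2) for z in o[:2]]);q=o[0]
import cv2
a=cv2.imread("pics/top0.png")[200:248,265:313];b=cv2.imread("pics/scene0.png")[196:244,330:378]
cv2.imwrite("pics/crop.png",cv2.resize(np.hstack([a,b]),(768,384),interpolation=cv2.INTER_CUBIC))
E
```

```text
turn rows(6deg): z -15.96 then y -6.66 then x 0.01
shift mm now-frame [   5.7 -131.1  204.6] final-frame [231.   18.9  73.3] world [ -13.9  130.4 -204.6]
q [ 0.06  0.15 -0.32  1.82  0.05  1.17 -1.69] F [ 0.8 -0.4 -0.4] M [ 0.04  0.03 -0.07] w 85.5 gf 0.0 t 3.5
P1back [array([-0.68,  0.6 , -0.19,  1.9 ,  0.71,  1.22, -1.06]), array([-0.27,  0.72, -0.76,  1.87,  0.95,  1.47, -1.25])]
P1 [array([-0.62,  0.7 , -0.14,  1.98,  0.83,  1.05, -1.13]), array([-1.05,  0.75,  0.43,  2.01,  0.47,  0.81, -0.83])]
up [array([ 0.06,  0.32, -0.5 ,  1.96,  0.15,  0.9 , -0.31]), array([-0.43,  0.28,  0.09,  1.99, -0.08,  0.88, -0.1 ])]
P2 [array([ 0.82,  1.1 , -1.03,  1.94,  0.04,  0.69,  0.21]), array([ 0.44,  0.84, -0.48,  1.96, -0.7 ,  0.8 ,  0.86])]
P3 [array([-0.47,  0.7 , -0.28,  1.98,  0.85,  1.03, -1.18]), array([-0.12,  0.83, -0.76,  1.96,  1.08,  1.31, -1.33])]
P4up [array([ 1.1 ,  1.05, -0.91,  1.44, -0.05,  1.46,  0.51]), array([ 0.83,  0.89, -0.42,  1.46, -0.39,  1.5 ,  0.82])]
P4 [array([ 1.  ,  1.07, -0.71,  1.44, -0.14,  1.39,  0.67]), array([ 0.57,  0.95,  0.01,  1.48, -0.63,  1.52,  1.09])]
```

View pics/crop.png

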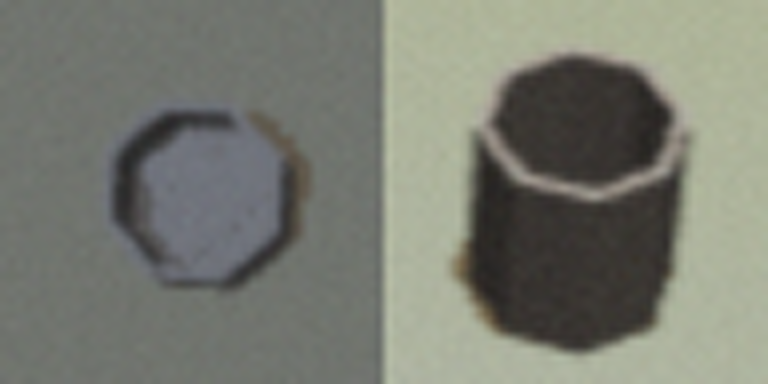

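Run:
```python
from h import *
s=cv2.imread("pics/scene0.png").astype(float);t=cv2.imread("pics/top0.png").astype(float)
rgS=s[...,2]-s[...,1]+0.0
v=np.where(s.max(2)>90,rgS,-30)
best=[]
for yaw in np.arange(-.4,.39,.05):
    b=(-1e9,)
    for x in np.arange(.502,.512,.001):
        for y in np.arange(.127,.138,.001):
            ring=fill(proj(octa(x,y,yaw,.06,.07),"scene"))-fill(proj(octa(x,y,yaw,.052,.07),"scene")) if 0 else None
            P=octa(x,y,yaw,.056,.07);L=np.vstack([P[i]+(P[(i+1)%8]-P[i])*np.linspace(0,1,6)[:5,None] for i in range(8)])
            uv=proj(L,"scene").astype(np.float32)
            sc=cv2.remap(v.astype(np.float32),uv[:,0],uv[:,1],cv2.INTER_LINEAR).mean()
            if sc>b[0]:b=(sc,x,y)
    print(round(yaw,2),np.round(b,3))
```

```text
-0.4 [3.297 0.506 0.133]
-0.35 [4.001 0.505 0.133]
-0.3 [4.335 0.506 0.133]
-0.25 [4.597 0.506 0.133]
-0.2 [4.815 0.506 0.133]
-0.15 [4.998 0.506 0.133]
-0.1 [5.128 0.506 0.133]
-0.05 [5.193 0.506 0.133]
-0.0 [5.001 0.506 0.133]
0.05 [4.892 0.506 0.133]
0.1 [4.785 0.506 0.133]
0.15 [4.402 0.506 0.133]
0.2 [4.116 0.505 0.133]
0.25 [4.139 0.505 0.133]
0.3 [3.865 0.505 0.133]
0.35 [3.525 0.506 0.133]
```

>>> {"method": "apply_moves", "body": {
  "moves": [
    [0, 0, -1, 0, 0, 0, 1],
    [0, 0, -1, 0, 0, 0, 1],
    [0, 0, -1, 0, 0, 0, 1],
    [0, 0, -1, 0, 0, 0, 1],
    [0, 0, -1, 0, 0, 0, 1],
    [0, 0, -1, 0, 0, 0, 1],
    [0, 0, -1, 0, 0, 0, 1],
    [0, 0, -1, 0, 0, 0, 1]
  ]
}}

```text
clock: 4.13
tcp_pos: [0.5078, 0.0503, 0.3114]
orientation: [2.761, 1.499, 0.0]
contact_force: [0.7, -1.3, -0.3]
grip_width: 0.0853
gripper_force: 0.0
```

>>> {"method": "apply_moves", "body": {
  "moves": [
    [0, 0, -1, 0, 0, 0, 1],
    [0, 0, -1, 0, 0, 0, 1],
    [0, 0, -1, 0, 0, 0, 1],
    [0, 0, -1, 0, 0, 0, 1],
    [0, 0, -0.8, 0, 0, 0, 1],
    [0, -1, 0, 0, 0, 0, 1],
    [0, -1, 0, 0, 0, 0, 1],
    [0, -1, 0, 0, 0, 0, 1]
  ]
}}

```text
clock: 4.8
tcp_pos: [0.5085, 0.0495, 0.3125]
orientation: [2.135, 1.968, -0.34]
contact_force: [-0.8, 1.8, -0.8]
grip_width: 0.0852
gripper_force: 0.0
```

>>> {"method": "apply_moves", "body": {
  "moves": [
    [0, -1, 0, 0, 0, 0, 1],
    [0, -1, 0, 0, 0, 0, 1],
    [0, -1, 0, 0, 0, 0, 1],
    [0, -0.66, 0, 0, 0, 0, 1],
    [0, 0, 0, 0, 0, 0, 1],
    [0, 0, 0, 0, 0, 0, 1],
    [0, 0, 0, 0, 0, 0, 1],
    [0, 0, 0, 0, 0, 0, 1]
  ]
}}

```text
clock: 5.47
tcp_pos: [0.5081, 0.0491, 0.3121]
orientation: [1.9, 1.751, -0.688]
contact_force: [0.6, -0.4, -1.1]
grip_width: 0.0853
gripper_force: 0.0
```

```bash
python3 go.py .506 .1325 .045 -1.65 50 -1 .1
```

```text
turn rows(6deg): z -0.02 then y -0.02 then x -0.00
shift mm now-frame [235.   -9.3  70.9] final-frame [235.2  -8.7  70.3] world [   2.   135.3 -205.1]
q [-0.21  0.36 -0.45  1.75  0.64  1.61 -0.91] F [ 0.6 -0.4 -1.1] M [ 0.66 -0.07  0.  ] w 85.3 gf 0.0 t 5.5
```

>>> {"method": "apply_moves", "body": {
  "moves": [
    [0, 0, 0, 0.0294, -0.0011, 0.0088, 1],
    [0, 0, 0, 0.0294, -0.0011, 0.0088, 1],
    [0, 0, 0, 0.0294, -0.0011, 0.0088, 1],
    [0, 0, 0, 0.0294, -0.0011, 0.0088, 1],
    [0, 0, 0, 0.0294, -0.0011, 0.0088, 1],
    [0, 0, 0, 0.0294, -0.0011, 0.0088, 1],
    [0, 0, 0, 0.0294, -0.0011, 0.0088, 1],
    [0, 0, 0, 0.0294, -0.0011, 0.0088, 1]
  ]
}}

```text
clock: 6.13
tcp_pos: [0.5106, 0.1854, 0.106]
orientation: [1.901, 1.751, -0.688]
contact_force: [-0.5, -0.1, 0.7]
grip_width: 0.0855
gripper_force: 0.0
```

```bash
python3 go.py .506 .1325 .045 -1.65 50 -1 0; python3 -c "
from bench import grab_frame
import cv2,numpy as np
a=grab_frame('top')[170:270,230:340];b=grab_frame('scene')[150:260,300:410]
cv2.imwrite('pics/pre.png',np.hstack([cv2.resize(a,(396,396)),cv2.resize(b,(396,396))]))"
```

```text
turn rows(6deg): z -0.03 then y -0.02 then x -0.00
shift mm now-frame [-1.7 -0.4 99.8] final-frame [-1.5 -0.4 99.8] world [ -5.6 -65.1 -75.5]
q [-0.42  0.72 -0.46  1.71  0.69  1.46 -1.27] F [-0.5 -0.1  0.7] M [ 0.66 -0.06  0.02] w 85.5 gf 0.0 t 6.1
```

View pics/pre.png

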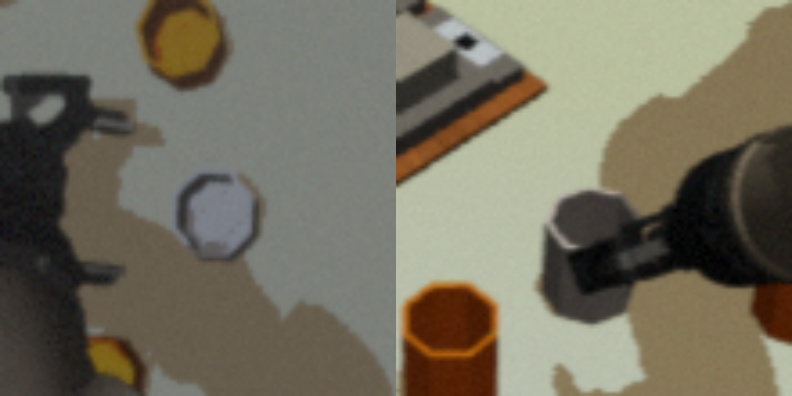

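The grey cup stands between the two open fingertips: cup centre at crop (217,215), tips at about (105,120) and (105,270). Both orange cups are clear of the gripper.

>>> {"method": "apply_moves", "body": {
  "moves": [
    [0, 0, 0, -0.0015, 0, 0.02, 1],
    [0, 0, 0, 0, 0, 0.02, 1],
    [0, 0, 0, 0, 0, 0.02, 1],
    [0, 0, 0, 0, 0, 0.02, 1],
    [0, 0, 0, 0, 0, 0.02, 1],
    [0, 0, 0, 0, 0, 0, 1],
    [0, 0, 0, 0, 0, 0, 0.4],
    [0, 0, 0, 0, 0, 0, 0]
  ],
  "grip_force": 40
}}

```text
clock: 6.9
tcp_pos: [0.5056, 0.121, 0.0323]
orientation: [1.899, 1.752, -0.686]
contact_force: [0.4, 0.5, 1.3]
grip_width: 0.0639
gripper_force: 0.0
```

>>> {"method": "apply_moves", "body": {
  "moves": [
    [0, 0, 0, 0, 0, 0, -1],
    [0, 0, 0, 0, 0, 0, -1],
    [0, 0, 0, 0, 0, 0, -1],
    [0, 0, 0, 0, 0, 0, -1],
    [0, 0, 0, 0, 0, 0, -1],
    [0, 0, 0, 0, 0, 0, -1],
    [0, 0, 0, 0, 0, 0, -1],
    [0, 0, 0, 0, 0, 0, -1]
  ]
}}

```text
clock: 7.57
tcp_pos: [0.5057, 0.1218, 0.0324]
orientation: [1.897, 1.753, -0.686]
contact_force: [0.9, -0.2, 7.2]
grip_width: 0.0592
gripper_force: 43.7
```

```bash
python3 go.py .506 .1325 .045 -1.65 50 -1 0
```

```text
turn rows(6deg): z -0.01 then y -0.02 then x 0.03
shift mm now-frame [ 0.1 -0.5  2.4] final-frame [ 0.1 -0.5  2.4] world [-0.6 -1.4 -1.9]
q [-0.36  0.78 -0.42  1.82  0.77  1.3  -1.32] F [ 0.9 -0.2  7.2] M [-0.04  0.1  -0.  ] w 59.2 gf 43.7 t 7.6
```

>>> {"method": "apply_moves", "body": {
  "moves": [
    [0, 0, 0, -0.012, 0, -0.014, -1],
    [0, 0, 0, -0.024, 0, -0.029, -1],
    [0, 0, 0, -0.024, 0, -0.029, -1],
    [0, 0, 0, -0.024, 0, -0.029, -1],
    [0, 0, 0, -0.012, 0, -0.014, -1],
    [0, 1, 0, 0, 0, 0, -1],
    [0, 1, 0, 0, 0, 0, -1],
    [0, 1, 0, 0, 0, 0, -1]
  ]
}}

```text
clock: 8.23
tcp_pos: [0.5049, 0.1227, 0.1811]
orientation: [2.096, 1.941, -0.398]
contact_force: [-0.1, 0.1, -2.2]
grip_width: 0.0595
gripper_force: 43.6
```

>>> {"method": "apply_moves", "body": {
  "moves": [
    [0, 1, 0, 0, 0, 0, -1],
    [0, 1, 0, 0, 0, 0, -1],
    [0, 1, 0, 0, 0, 0, -1],
    [0, 1, 0, 0, 0, 0, -1],
    [0, 1, 0, 0, 0, 0, -1],
    [0, 1, 0, 0, 0, 0, -1],
    [0, 1, 0, 0, 0, 0, -1],
    [0, 1, 0, 0, 0, 0, -1]
  ]
}}

```text
clock: 8.9
tcp_pos: [0.5051, 0.1207, 0.1814]
orientation: [-2.051, -1.897, -0.482]
contact_force: [0.5, 0.5, -2.9]
grip_width: 0.0595
gripper_force: 43.6
```

>>> {"method": "apply_moves", "body": {
  "moves": [
    [0, 1, 0, 0, 0, 0, -1],
    [0, 1, 0, 0, 0, 0, -1],
    [0, 1, 0, 0, 0, 0, -1],
    [0, 1, 0, 0, 0, 0, -1],
    [0, 0, 0, 0, 0, 0, -1],
    [0, 0, 0, 0, 0, 0, -1],
    [0, 0, 0, 0, 0, 0, -1],
    [0, 0, 0, 0, 0, 0, -1]
  ]
}}

```text
clock: 9.57
tcp_pos: [0.5046, 0.1224, 0.1816]
orientation: [-1.777, -1.65, -0.828]
contact_force: [-0.5, 0.2, -0.8]
grip_width: 0.0595
gripper_force: 43.6
```

```bash
python3 go.py .5 .13 .040 1.49 40 1 0
```

```text
turn rows(6deg): z 0.05 then y 0.03 then x -0.02
shift mm now-frame [-103.5   -5.5  115.9] final-frame [-103.8   -5.2  115.6] world [  -3.4   22.2 -153.9]
q [ 0.94  0.67 -1.04  2.05 -0.47  0.71  0.31] F [-0.5  0.2 -0.8] M [-1.06  0.07  0.  ] w 59.5 gf 43.6 t 9.6
```

>>> {"method": "apply_moves", "body": {
  "moves": [
    [0, 0, 0, -0.0173, -0.0009, 0.0193, -1],
    [0, 0, 0, -0.0173, -0.0009, 0.0193, -1],
    [0, 0, 0, -0.0173, -0.0009, 0.0193, -1],
    [0, 0, 0, -0.0173, -0.0009, 0.0193, -1],
    [0, 0, 0, -0.0173, -0.0009, 0.0193, -1],
    [0, 0, 0, -0.0173, -0.0009, 0.0193, -1],
    [0, 0, 0, 0, 0, 0, -1],
    [0, 0, 0, 0, 0, 0, -1]
  ]
}}

```text
clock: 10.23
tcp_pos: [0.5008, 0.1444, 0.0273]
orientation: [-1.776, -1.646, -0.828]
contact_force: [-0.4, -0.1, -0.7]
grip_width: 0.0595
gripper_force: 43.8
```

```bash
python3 go.py .5 .13 .030 1.49 40 1 0; python3 -c "
from bench import grab_frame
import cv2,numpy as np
b=grab_frame('scene')[150:260,300:410]
cv2.imwrite('pics/lay.png',cv2.resize(b,(500,500)))"
```

```text
turn rows(6deg): z 0.03 then y 0.00 then x -0.03
shift mm now-frame [-7.3  0.3  6.2] final-frame [-7.3  0.3  6.2] world [ 0.3  0.1 -9.6]
q [ 0.81  0.96 -0.92  2.09 -0.39  0.43  0.42] F [-0.4 -0.1 -0.7] M [-1.02  0.1  -0.01] w 59.5 gf 43.8 t 10.2
```

View pics/lay.png

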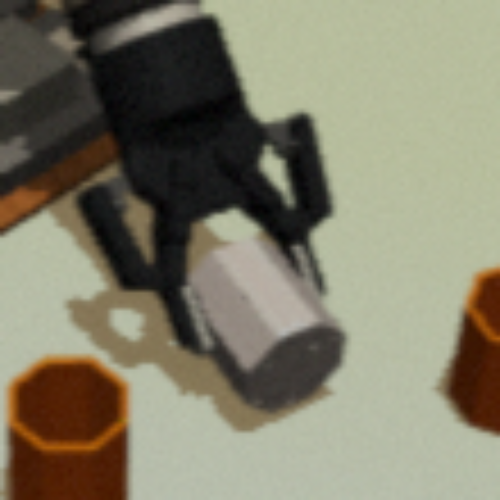

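The cup hangs level between the fingers, closed end at crop (290,375) towards +y, mouth towards the gripper. It is clear of both orange cups. Next I lower it onto its flat.

>>> {"method": "apply_moves", "body": {
  "moves": [
    [0, 0, 0, -0.0012, 0, 0.001, -1],
    [0, 0, 0, -0.0012, 0, 0.001, -1],
    [0, 0, 0, -0.0012, 0, 0.001, -1],
    [0, 0, 0, -0.0012, 0, 0.001, -1],
    [0, 0, 0, -0.0012, 0, 0.001, -1],
    [0, 0, 0, 0, 0, 0, -1],
    [0, 0, 0, 0, 0, 0, -1],
    [0, 0, 0, 0, 0, 0, -1]
  ]
}}

```text
clock: 10.95
tcp_pos: [0.5009, 0.1432, 0.0187]
orientation: [-1.778, -1.643, -0.83]
contact_force: [-0.3, -0.2, -1.2]
grip_width: 0.0596
gripper_force: 44.1
```

```bash
python3 go.py .5 .13 .030 1.49 40 1 0
```

```text
turn rows(6deg): z 0.01 then y -0.01 then x -0.02
shift mm now-frame [0.2 0.2 1.6] final-frame [0.2 0.2 1.6] world [ 0.3  1.3 -0.9]
q [ 0.81  0.98 -0.91  2.09 -0.38  0.42  0.43] F [-0.3 -0.2 -1.2] M [-1.    0.08 -0.04] w 59.6 gf 44.1 t 10.9
```

>>> {"method": "apply_moves", "body": {
  "moves": [
    [0, 0, 0, -0.0008, 0, 0.0006, -1],
    [0, 0, 0, 0, 0, 0, -1],
    [0, 0, 0, 0, 0, 0, -1],
    [0, 0, 0, -0.0008, 0, 0.0006, -1],
    [0, 0, 0, 0, 0, 0, -1],
    [0, 0, 0, 0, 0, 0, -1],
    [0, 0, 0, 0, 0, 0, -1],
    [0, 0, 0, 0, 0, 0, -1]
  ]
}}

```text
clock: 11.62
tcp_pos: [0.5011, 0.1438, 0.0185]
orientation: [-1.775, -1.643, -0.831]
contact_force: [-2.9, -6.6, 13.6]
grip_width: 0.0594
gripper_force: 45.6
```

```bash
python3 go.py .5 .13 .030 1.49 40 1 0
```

```text
turn rows(6deg): z 0.02 then y -0.03 then x -0.02
shift mm now-frame [-0. -0.  1.] final-frame [-0. -0.  1.] world [ 0.1  0.7 -0.7]
q [ 0.81  0.98 -0.91  2.09 -0.38  0.42  0.43] F [-2.9 -6.6 13.6] M [0.52 0.41 0.4 ] w 59.4 gf 45.6 t 11.6
```

>>> {"method": "apply_moves", "body": {
  "moves": [
    [0, 0, 0, 0.0012, 0, -0.0009, -1],
    [0, 0, 0, 0, 0, 0, 0.5],
    [0, 0, 0, 0, 0, 0, 1],
    [0, 0, 0, 0, 0, 0, 1],
    [0, 0, 0, 0, 0, 0, 1],
    [0, 0, 0, 0, 0, 0, 1],
    [0, 0, 0, 0, 0, 0, 1],
    [0, 0, 0, 0, 0, -0.01, 1]
  ]
}}

```text
clock: 12.28
tcp_pos: [0.4993, 0.1367, 0.0244]
orientation: [-1.775, -1.643, -0.828]
contact_force: [-0.7, 0.5, 0.0]
grip_width: 0.0855
gripper_force: 0.0
```

>>> {"method": "apply_moves", "body": {
  "moves": [
    [0, 0, 0, 0, 0, -0.025, 1],
    [0, 0, 0, 0, 0, -0.035, 1],
    [0, 0, 0, 0, 0, -0.035, 1],
    [0, 0, 0, 0.025, 0, -0.02, 1],
    [0, 0, 0, 0.025, 0, -0.02, 1],
    [0, 0, 0, 0.025, 0, -0.02, 1],
    [0, -1, 0, 0, 0, 0, 1],
    [0, -1, 0, 0, 0, 0, 1]
  ]
}}

```text
clock: 12.95
tcp_pos: [0.4957, 0.0626, 0.1828]
orientation: [-1.927, -1.773, -0.661]
contact_force: [-0.1, 0.3, -0.9]
grip_width: 0.0855
gripper_force: 0.0
```

>>> {"method": "apply_moves", "body": {
  "moves": [
    [0, -1, 0, 0, 0, 0, 1],
    [0, -1, 0, 0, 0, 0, 1],
    [0, -1, 0, 0, 0, 0, 1],
    [0, -1, 0, 0, 0, 0, 1],
    [0, -1, 0, 0, 0, 0, 1],
    [0, -1, 0, 0, 0, 0, 1],
    [0, -1, 0, 0, 0, 0, 1],
    [0, -1, 0, 0, 0, 0, 1]
  ]
}}

```text
clock: 13.62
tcp_pos: [0.4952, 0.0646, 0.1833]
orientation: [2.212, 2.042, -0.195]
contact_force: [-0.5, -0.6, 0.1]
grip_width: 0.0853
gripper_force: 0.0
```

>>> {"method": "apply_moves", "body": {
  "moves": [
    [0, -1, 0, 0, 0, 0, 1],
    [0, -1, 0, 0, 0, 0, 1],
    [0, -1, 0, 0, 0, 0, 1],
    [0, -1, 0, 0, 0, 0, 1],
    [0, -0.17, 0, 0, 0, 0, 1],
    [0, 0, 0, 0, 0, 0, 1],
    [0, 0, 0, 0, 0, 0, 1],
    [0, 0, 0, 0, 0, 0, 1]
  ]
}}

```text
clock: 14.28
tcp_pos: [0.4949, 0.0635, 0.1822]
orientation: [1.957, 1.804, -0.615]
contact_force: [-0.0, -1.0, 0.1]
grip_width: 0.0856
gripper_force: 0.0
```

```bash
python3 go.py .5023 .1582 .030 -1.65 55 -1 .08
python3 - <<'E'
from h import *
from bench import grab_frame,silhouettes
ims={n:grab_frame(n) for n in C}
u=np.array([np.cos(-1.65),np.sin(-1.65),0]);v=np.array([-u[1],u[0],0]);
def lm(q,n):
    x,y,w=q;u=np.array([np.cos(w),np.sin(w),0]);v=np.array([-u[1],u[0],0]);a=np.pi/8+np.arange(8)*np.pi/4;Rr=.03/np.cos(np.pi/8)
    P=np.array([[x,y,.03]+s*u+Rr*(np.cos(b)*v+np.sin(b)*np.array([0,0,1])) for s in(-.035,.035) for b in a])
    return fill(proj(P,n),True)
m={}
for n in C:
    c=proj([.5009,.1412,.03],n)[0];S=silhouettes("cup",n)
    k=min(S,key=lambda d:np.hypot(*(np.array(d["extent"][:2])-c)),default=None);print(n,c,k and k["extent"],k and k["p"]);m[n]=k["mask"]
for t in(m,{"top":m["top"]},{"scene":m["scene"]}):
    a=fit(lm,t,[.5009,.1412,-1.65]);print(a[0].round(4),a[1:])
cv2.imwrite('pics/lay2.png',np.hstack([cv2.resize(ims["top"][170:270,230:340],(396,396)),cv2.resize(ims["scene"][150:260,300:410],(396,396))]))
E
```

```text
turn rows(6deg): z -0.02 then y -0.02 then x -0.01
shift mm now-frame [165.1  -0.5   9.4] final-frame [ 1.651e+02 -1.000e-01  9.200e+00] world [  10.2  129.6 -102.2]
q [-0.16  0.48 -0.51  1.88  0.67  1.37 -1.08] F [-0.  -1.   0.1] M [ 0.6  -0.06 -0.01] w 85.6 gf 0.0 t 14.3
scene [357.05425579 223.19986321] [356.9, 224.2, 38.1, 34.4] 0.73
top [286.73693859 226.37879816] [277.9, 180.2, 26.7, 27.6] 0.66
[ 0.5025  0.1379 -1.5995] (np.float64(963.5602416992188), np.float32(1205.871))
[ 0.5166  0.0544 -0.9495] (np.float64(929.989990234375), np.float32(400.73474))
[ 0.5024  0.1383 -1.6036] (np.float64(9.759986877441406), np.float32(805.1362))
```

View pics/lay2.png

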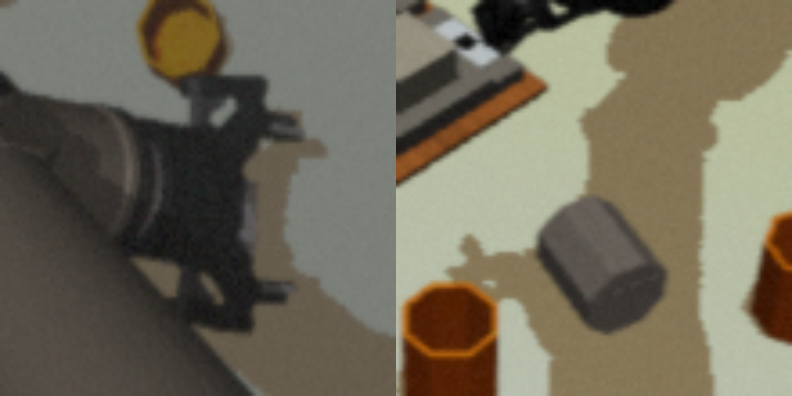

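The top view is blocked by the arm. In the scene view the cup lies still on a flat at crop (605,265), closed end towards the camera.

>>> {"method": "apply_moves", "body": {
  "moves": [
    [0, 0, 0, 0.0275, 0, 0.0016, 1],
    [0, 0, 0, 0.0275, 0, 0.0016, 1],
    [0, 0, 0, 0.0275, 0, 0.0016, 1],
    [0, 0, 0, 0.0275, 0, 0.0016, 1],
    [0, 0, 0, 0.0275, 0, 0.0016, 1],
    [0, 0, 0, 0.0275, 0, 0.0016, 1],
    [0, 0, 0, 0, 0, 0, 1],
    [0, 0, 0, 0, 0, 0, 1]
  ]
}}

```text
clock: 15.15
tcp_pos: [0.5046, 0.1948, 0.0784]
orientation: [1.953, 1.808, -0.617]
contact_force: [-0.0, -1.2, -0.0]
grip_width: 0.0853
gripper_force: 0.0
```

```bash
python3 go.py .5023 .1575 .030 -1.65 55 -1 0
```

```text
turn rows(6deg): z 0.02 then y -0.00 then x -0.01
shift mm now-frame [-2.8  0.7 80.1] final-frame [-2.8  0.7 80.1] world [ -3.1 -48.2 -64. ]
q [-0.37  0.74 -0.51  1.74  0.7   1.37 -1.3 ] F [-0.  -1.2 -0. ] M [ 0.56 -0.07  0.01] w 85.3 gf 0.0 t 15.2
```

>>> {"method": "apply_moves", "body": {
  "moves": [
    [0, 0, 0, -0.0028, 0.0007, 0.016, 1],
    [0, 0, 0, 0, 0, 0.016, 1],
    [0, 0, 0, 0, 0, 0.016, 1],
    [0, 0, 0, 0, 0, 0.016, 1],
    [0, 0, 0, 0, 0, 0.014, 1],
    [0, 0, 0, 0, 0, 0.001, 1],
    [0, 0, 0, 0, 0, 0, 0.4],
    [0, 0, 0, 0, 0, 0, 0]
  ]
}}

```text
clock: 15.82
tcp_pos: [0.5024, 0.1472, 0.0168]
orientation: [1.955, 1.805, -0.614]
contact_force: [-0.0, -0.1, -0.4]
grip_width: 0.0637
gripper_force: 0.0
```

>>> {"method": "apply_moves", "body": {
  "moves": [
    [0, 0, 0, 0, 0, 0, -1],
    [0, 0, 0, 0, 0, 0, -1],
    [0, 0, 0, 0, 0, 0, -1],
    [0, 0, 0, 0, 0, 0, -1],
    [0, 0, 0, 0, 0, 0, -1],
    [0, 0, 0, 0, 0, 0, -1],
    [0, 0, 0, 0, 0, 0, -1],
    [0, 0, 0, 0, 0, 0, -1]
  ],
  "grip_force": 40
}}

```text
clock: 16.48
tcp_pos: [0.5025, 0.1481, 0.0171]
orientation: [1.954, 1.806, -0.613]
contact_force: [0.3, 1.2, 6.2]
grip_width: 0.0594
gripper_force: 43.8
```

```bash
python3 go.py .5023 .1575 .030 -1.65 55 -1 0;python3 log.py
```

```text
turn rows(6deg): z 0.00 then y -0.01 then x 0.02
shift mm now-frame [ 0.3 -1.   3. ] final-frame [ 0.3 -1.   3. ] world [-1.1 -1.4 -2.6]
q [-0.33  0.79 -0.47  1.83  0.77  1.25 -1.34] F [0.3 1.2 6.2] M [ 0.17  0.07 -0.09] w 59.4 gf 43.8 t 16.5
16.48 [-0.328  0.791 -0.475  1.825  0.774  1.247 -1.341] [0.5025 0.1481 0.0171] [ 1.954  1.806 -0.613] F [0.3 1.2 6.2] w 0.0594 43.775661715992555
```

>>> {"method": "apply_moves", "body": {
  "moves": [
    [0, 0, 0, -0.01, 0, -0.0142, -1],
    [0, 0, 0, -0.0195, 0, -0.0278, -1],
    [0, 0, 0, -0.0195, 0, -0.0278, -1],
    [0, 0, 0, -0.0195, 0, -0.0278, -1],
    [0, 0, 0, -0.0195, 0, -0.0278, -1],
    [0, 0, 0, -0.01, 0, -0.0142, -1],
    [0, 1, 0, 0, 0, 0, -1],
    [0, 1, 0, 0, 0, 0, -1]
  ]
}}

```text
clock: 17.15
tcp_pos: [0.5021, 0.1495, 0.187]
orientation: [2.084, 1.933, -0.415]
contact_force: [0.8, -0.4, -2.3]
grip_width: 0.0592
gripper_force: 43.5
```

>>> {"method": "apply_moves", "body": {
  "moves": [
    [0, 1, 0, 0, 0, 0, -1],
    [0, 1, 0, 0, 0, 0, -1],
    [0, 1, 0, 0, 0, 0, -1],
    [0, 1, 0, 0, 0, 0, -1],
    [0, 1, 0, 0, 0, 0, -1],
    [0, 1, 0, 0, 0, 0, -1],
    [0, 1, 0, 0, 0, 0, -1],
    [0, 1, 0, 0, 0, 0, -1]
  ]
}}

```text
clock: 17.82
tcp_pos: [0.5021, 0.1463, 0.187]
orientation: [-2.062, -1.906, -0.464]
contact_force: [0.1, -0.0, -2.8]
grip_width: 0.0596
gripper_force: 43.5
```

```bash
python3 go.py .5450 -.2161 .17 1.7708 35 1 0
```

```text
turn rows(6deg): z -1.74 then y 5.07 then x 1.33
shift mm now-frame [-322.1   67.2 -120.7] final-frame [-222.5  -30.  -269.1] world [  39.8 -347.1  -27.9]
q [ 0.6   0.41 -0.9   2.02 -0.15  0.73 -0.21] F [ 0.1 -0.  -2.8] M [-0.58  0.01  0.06] w 59.6 gf 43.5 t 17.8
```

>>> {"method": "apply_moves", "body": {
  "moves": [
    [0, 0, 0, -0.0322, 0.0067, -0.0121, -1],
    [0, 0, 0, -0.0322, 0.0067, -0.0121, -1],
    [0, 0, 0, -0.0322, 0.0067, -0.0121, -1],
    [0, 0, 0, -0.0322, 0.0067, -0.0121, -1],
    [0, 0, 0, -0.0322, 0.0067, -0.0121, -1],
    [0, 0, 0, -0.0322, 0.0067, -0.0121, -1],
    [0, 0, 0, -0.0322, 0.0067, -0.0121, -1],
    [0, 0, 0, -0.0322, 0.0067, -0.0121, -1]
  ]
}}

```text
clock: 18.48
tcp_pos: [0.5332, -0.133, 0.1645]
orientation: [-2.063, -1.906, -0.457]
contact_force: [0.9, -0.2, -1.5]
grip_width: 0.0595
gripper_force: 43.6
```

>>> {"method": "apply_moves", "body": {
  "moves": [
    [0, 0, 0, -0.0322, 0.0067, -0.0121, -1],
    [0, 0, 0, -0.0322, 0.0067, -0.0121, -1],
    [0, 1, 0, 0, 0, 0, -1],
    [0, 1, 0, 0, 0, 0, -1],
    [0, 1, 0, 0, 0, 0, -1],
    [0, 1, 0, 0, 0, 0, -1],
    [0, 1, 0, 0, 0, 0, -1],
    [0.734, 0, -0.513, 0, 0, 0, -1]
  ]
}}

```text
clock: 19.15
tcp_pos: [0.537, -0.2062, 0.1537]
orientation: [-1.635, -1.636, -0.847]
contact_force: [-1.3, -1.4, -4.1]
grip_width: 0.0595
gripper_force: 43.8
```

>>> {"method": "apply_moves", "body": {
  "moves": [
    [0.734, 0, -0.513, 0, 0, 0, -1],
    [0.734, 0, -0.513, 0, 0, 0, -1],
    [0, 0, 0, 0, 0, 0, -1],
    [0, 0, 0, 0, 0, 0, -1],
    [0, 0, 0, 0, 0, 0, -1],
    [0, 0, 0, 0, 0, 0, -1],
    [0, 0, 0, 0, 0, 0, -1],
    [0, 0, 0, 0, 0, 0, -1]
  ]
}}

```text
clock: 19.82
tcp_pos: [0.5411, -0.2012, 0.1601]
orientation: [-1.449, -1.773, -0.753]
contact_force: [-0.5, 0.9, -1.3]
grip_width: 0.0594
gripper_force: 43.8
```

```bash
python3 go.py .5450 -.2161 .12 1.7708 35 1 0
```

```text
turn rows(6deg): z -0.00 then y 0.00 then x -0.01
shift mm now-frame [-41.6   0.9  29.4] final-frame [-41.6   0.8  29.4] world [  0.8   0.4 -51. ]
q [ 1.07  0.98 -0.85  1.43 -0.13  1.5   0.55] F [-0.5  0.9 -1.3] M [-1.06 -0.23  0.  ] w 59.4 gf 43.8 t 19.8
```

>>> {"method": "apply_moves", "body": {
  "moves": [
    [0, 0, 0, -0.0154, 0.0002, 0.0107, -1],
    [0, 0, 0, -0.0154, 0.0002, 0.0107, -1],
    [0, 0, 0, -0.0154, 0.0002, 0.0107, -1],
    [0, 0, 0, -0.0154, 0.0002, 0.0107, -1],
    [0, 0, 0, 0, 0, 0, -1],
    [0, 0, 0, 0, 0, 0, -1],
    [0, 0, 0, 0, 0, 0, -1],
    [0, 0, 0, 0, 0, 0, -1]
  ]
}}

```text
clock: 20.48
tcp_pos: [0.5432, -0.2006, 0.086]
orientation: [-1.446, -1.775, -0.754]
contact_force: [0.7, -1.0, -1.1]
grip_width: 0.0598
gripper_force: 43.8
```

```bash
python3 go.py .5450 -.2161 .0679 1.7708 35 1 0; python3 -c "
from bench import grab_frame
import cv2,numpy as np
a=grab_frame('top');b=grab_frame('scene');cv2.imwrite('pics/h_top.png',a);cv2.imwrite('pics/h_scene.png',b)
cv2.imwrite('pics/hov.png',np.hstack([cv2.resize(a[165:255,370:460],(396,396),interpolation=cv2.INTER_CUBIC),cv2.resize(b[95:185,230:320],(396,396),interpolation=cv2.INTER_CUBIC)]))"
```

```text
turn rows(6deg): z 0.02 then y -0.00 then x -0.01
shift mm now-frame [-23.8  -1.4  16.6] final-frame [-23.8  -1.3  16.6] world [ -1.3  -0.3 -29. ]
q [ 1.05  1.07 -0.81  1.43 -0.08  1.43  0.59] F [ 0.7 -1.  -1.1] M [-1.05 -0.24  0.03] w 59.8 gf 43.8 t 20.5
```

View pics/hov.png

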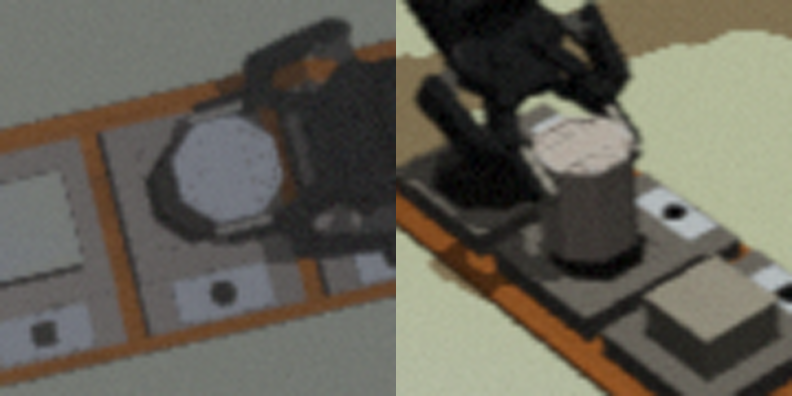

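Closed end up, at top crop (228,168). The dark recess shows at its lower left and the steel block is clear. In the scene crop the mouth sits just above the recess at (597,255). Next I check the camera bias on the cup's top face.

Run:
```python
from h import *
t=np.array([.5432,-.2006,.086]);e=np.array([np.cos(1.7708),np.sin(1.7708),0]);c=t-.0129*e;print("kin cup",c)
top=lambda q,n:fill(proj(octa(*q,.06,.113),n))
D={}
for n in C:
    im=cv2.imread(f"pics/h_{n}.png").astype(float);g=im.min(2) ;u,v=proj([c[0],c[1],.113],n)[0].round().astype(int)
    lo=dict(top=98,scene=105)[n]
    print(n,u,v,np.percentile(g[v-20:v+20,u-20:u+20],[5,30,60,80,90]),g[v-5:v+5,u-5:u+5].mean())
    f=g[v-4:v+5,u-4:u+5].mean();k=(g>f*.8).astype(np.uint8);k=cv2.morphologyEx(k,cv2.MORPH_OPEN,np.ones((3,3),np.uint8));_,L=cv2.connectedComponents(k);D[n]=L==L[v,u];print(D[n].sum(),top(np.r_[c[:2],.2],n).sum())
    print(fit(top,{n:D[n]},[c[0],c[1],.2]))
    y,x=np.mgrid[v-14:v+15,u-20:u+21];print("\n".join("".join("#" if a else "." for a in r) for r in D[n][v-14:v+15,u-20:u+21]))
```

```text
kin cup [ 0.54576288 -0.21324285  0.086     ]
scene 273 127 [ 10.  35. 104. 152. 155.] 152.4
232 237.6392156862745
(array([ 0.54716707, -0.21466934,  0.27875954]), np.float64(9.486844062805176), np.float32(196.00842))
.........................................
.........................................
.........................................
.........................................
.........................................
.........................................
..............####.......................
..............####.......................
............######.......................
............#####.....#####..............
.........####################............
.........###.#################...........
.........#####################...........
.........#####################...........
.........#####################...........
.........#####################...........
.........#####################...........
.........####################............
..........##################.............
...........######.########...............
.............####.#######................

[... 1024 characters left out ...]
###################.........
.........########################........
.........########################........
..........#######################........
..........#######################........
..........######################.........
..........######################.........
...........####################..........
...........###################...........
............##################...........
..............###############............
...............############..............
.................######..................
.........................................
.........................................
.........................................
.........................................
```

```bash
python3 go.py .5428 -.2149 .0850 1.7708 35 1 0
```

```text
turn rows(6deg): z 0.02 then y 0.01 then x -0.01
shift mm now-frame [-8.8 -3.1  8.3] final-frame [-8.8 -3.1  8.3] world [ -3.4   1.1 -11.9]
q [ 1.05  1.07 -0.81  1.43 -0.08  1.43  0.59] F [ 0.5  0.5 -1.4] M [-1.08 -0.21 -0.05] w 59.2 gf 43.8 t 20.6
```

>>> {"method": "apply_moves", "body": {
  "moves": [
    [0, 0, 0, -0.0044, -0.0016, 0.0041, -1],
    [0, 0, 0, -0.0044, -0.0015, 0.0042, -1],
    [0, 0, 0, 0, 0, 0, -1],
    [0, 0, 0, 0, 0, 0, -1],
    [0, 0, 0, -0.0016, 0, 0.0012, -1],
    [0, 0, 0, -0.0016, 0, 0.0012, -1],
    [0, 0, 0, 0, 0, 0, -1],
    [0, 0, 0, 0, 0, 0, -1]
  ]
}}

```text
clock: 21.25
tcp_pos: [0.5391, -0.1994, 0.069]
orientation: [-1.446, -1.773, -0.753]
contact_force: [-0.8, -0.0, -1.1]
grip_width: 0.0596
gripper_force: 43.8
```

```bash
python3 go.py .5428 -.2149 .0850 1.7708 35 1 0;python3 log.py
```

```text
turn rows(6deg): z 0.01 then y -0.01 then x -0.02
shift mm now-frame [ 4.   0.5 -3.3] final-frame [ 4.   0.5 -3.3] world [ 0.6 -0.3  5.1]
q [ 1.05  1.09 -0.8   1.44 -0.07  1.41  0.6 ] F [-0.8 -0.  -1.1] M [-1.05 -0.21  0.02] w 59.6 gf 43.8 t 21.2
21.25 [ 1.05   1.092 -0.804  1.441 -0.071  1.408  0.602] [ 0.5391 -0.1994  0.069 ] [-1.446 -1.773 -0.753] F [-0.8 -0.  -1.1] w 0.0596 43.786920272168004
```

>>> {"method": "apply_moves", "body": {
  "moves": [
    [0, 0, 0, -0.0008, 0.0004, 0.0006, -1],
    [0, 0, 0, -0.0008, 0, 0.0006, -1],
    [0, 0, 0, -0.0008, 0, 0.0006, -1],
    [0, 0, 0, 0, 0, 0, -1],
    [0, 0, 0, -0.0008, 0, 0.0006, -1],
    [0, 0, 0, 0, 0, 0, -1],
    [0, 0, 0, 0, 0, 0, -1],
    [0, 0, 0, 0, 0, 0, -1]
  ]
}}

```text
clock: 21.92
tcp_pos: [0.5395, -0.1992, 0.0651]
orientation: [-1.446, -1.774, -0.753]
contact_force: [0.9, 0.3, -1.2]
grip_width: 0.0593
gripper_force: 43.8
```

```bash
python3 go.py .5428 -.2149 .0679 1.7708 35 1 0;python3 log.py
```

```text
turn rows(6deg): z 0.01 then y -0.00 then x -0.02
shift mm now-frame [-6.9  0.1  4.2] final-frame [-6.9  0.1  4.2] world [ 0.2 -0.5 -8.1]
q [ 1.05  1.1  -0.8   1.44 -0.07  1.4   0.6 ] F [ 0.9  0.3 -1.2] M [-1.1  -0.22  0.04] w 59.3 gf 43.8 t 21.9
21.92 [ 1.049  1.097 -0.802  1.44  -0.069  1.405  0.604] [ 0.5395 -0.1992  0.0651] [-1.446 -1.774 -0.753] F [ 0.9  0.3 -1.2] w 0.0593 43.787185469847714
```

>>> {"method": "apply_moves", "body": {
  "moves": [
    [0, 0, 0, -0.0008, 0, 0.0006, -1],
    [0, 0, 0, -0.0008, 0, 0.0006, -1],
    [0, 0, 0, -0.0008, 0, 0.0006, -1],
    [0, 0, 0, 0, 0, 0, -1],
    [0, 0, 0, -0.0008, 0, 0.0006, -1],
    [0, 0, 0, 0, 0, 0, -1],
    [0, 0, 0, -0.0008, 0, 0.0006, -1],
    [0, 0, 0, 0, 0, 0, -1]
  ]
}}

```text
clock: 22.58
tcp_pos: [0.5394, -0.199, 0.0599]
orientation: [-1.446, -1.773, -0.753]
contact_force: [0.9, -0.4, -2.1]
grip_width: 0.0598
gripper_force: 43.8
```

```bash
python3 go.py .5428 -.2149 .0679 1.7708 35 1 0;python3 log.py
```

```text
turn rows(6deg): z 0.01 then y -0.00 then x -0.02
shift mm now-frame [-2.8  0.2  1.1] final-frame [-2.8  0.2  1.1] world [ 0.3 -0.6 -2.9]
q [ 1.05  1.1  -0.8   1.44 -0.07  1.4   0.61] F [ 0.9 -0.4 -2.1] M [-1.09 -0.2   0.04] w 59.8 gf 43.8 t 22.6
22.58 [ 1.047  1.103 -0.799  1.44  -0.065  1.4    0.606] [ 0.5394 -0.199   0.0599] [-1.446 -1.773 -0.753] F [ 0.9 -0.4 -2.1] w 0.0598 43.78718258607023
```

Inside the recess with no contact yet. I go on down gently until it touches.

>>> {"method": "apply_moves", "body": {
  "moves": [
    [0, 0, 0, -0.0008, 0, 0.0006, -1],
    [0, 0, 0, 0, 0, 0, -1],
    [0, 0, 0, -0.0008, 0, 0.0006, -1],
    [0, 0, 0, 0, 0, 0, -1],
    [0, 0, 0, -0.0008, 0, 0.0006, -1],
    [0, 0, 0, 0, 0, 0, -1],
    [0, 0, 0, 0, 0, 0, -1],
    [0, 0, 0, 0, 0, 0, -1]
  ]
}}

```text
clock: 23.25
tcp_pos: [0.5395, -0.1989, 0.0572]
orientation: [-1.446, -1.774, -0.753]
contact_force: [-0.8, 0.4, -0.4]
grip_width: 0.0597
gripper_force: 43.8
```

```bash
python3 log.py
```

```text
23.25 [ 1.047  1.107 -0.798  1.439 -0.064  1.397  0.608] [ 0.5395 -0.1989  0.0572] [-1.446 -1.774 -0.753] F [-0.8  0.4 -0.4] w 0.0597 43.83444206799936
```

>>> {"method": "apply_moves", "body": {
  "moves": [
    [0, 0, 0, -0.0008, 0, 0.0006, -1],
    [0, 0, 0, 0, 0, 0, -1],
    [0, 0, 0, 0, 0, 0, -1],
    [0, 0, 0, 0, 0, 0, -1],
    [0, 0, 0, -0.0008, 0, 0.0006, -1],
    [0, 0, 0, 0, 0, 0, -1],
    [0, 0, 0, 0, 0, 0, -1],
    [0, 0, 0, 0, 0, 0, -1]
  ]
}}

```text
clock: 23.92
tcp_pos: [0.5395, -0.1989, 0.0571]
orientation: [-1.445, -1.773, -0.755]
contact_force: [-3.3, -3.4, 10.1]
grip_width: 0.0592
gripper_force: 44.8
```

```bash
python3 log.py
```

```text
23.92 [ 1.047  1.108 -0.799  1.438 -0.064  1.398  0.609] [ 0.5395 -0.1989  0.0571] [-1.445 -1.773 -0.755] F [-3.3 -3.4 10.1] w 0.0592 44.76928006151489
```

>>> {"method": "apply_moves", "body": {
  "moves": [
    [0, 0, 0, 0.0012, 0, -0.0009, -1],
    [0, 0, 0, 0, 0, 0, 0],
    [0, 0, 0, 0, 0, 0, 1],
    [0, 0, 0, 0, 0, 0, 1],
    [0, 0, 0, 0, 0, 0, 1],
    [0, 0, 0, 0, 0, 0, 1],
    [0, 0, 0, 0, 0, 0, 1],
    [0, 0, 0, 0, 0, 0, 1]
  ]
}}

```text
clock: 24.58
tcp_pos: [0.5394, -0.1988, 0.0565]
orientation: [-1.446, -1.773, -0.753]
contact_force: [0.8, -0.9, 0.1]
grip_width: 0.0854
gripper_force: 0.0
```

>>> {"method": "apply_moves", "body": {
  "moves": [
    [0, 0, 0, 0, 0, -0.01, 1],
    [0, 0, 0, 0, 0, -0.025, 1],
    [0, 0, 0, 0, 0, -0.035, 1],
    [0, 0, 0, 0, 0, -0.035, 1],
    [0, 0, 0, 0, 0, -0.035, 1],
    [0, 0, 0, 0, 0, -0.035, 1],
    [0, 0, 0, 0, 0, 0, 1],
    [0, 0, 0, 0, 0, 0, 1]
  ]
}}

```text
clock: 25.25
tcp_pos: [0.569, -0.3417, 0.1581]
orientation: [-1.451, -1.775, -0.755]
contact_force: [-0.1, 0.3, 0.2]
grip_width: 0.0852
gripper_force: 0.0
```

```bash
python3 log.py
python3 - <<'E'
from h import *
from bench import grab_frame
a=grab_frame('top');b=grab_frame('scene')
cv2.imwrite('pics/end.png',np.hstack([cv2.resize(a[165:255,370:460],(396,396),interpolation=cv2.INTER_CUBIC),cv2.resize(b[95:185,230:320],(396,396),interpolation=cv2.INTER_CUBIC)]))
g=a.min(2).astype(float);u,v=proj([.5424,-.2124,.084],"top")[0].round().astype(int)
f=g[v-4:v+5,u-4:u+5].mean();k=cv2.morphologyEx((g>f*.85).astype(np.uint8),cv2.MORPH_OPEN,np.ones((3,3),np.uint8));_,L=cv2.connectedComponents(k)
D=L==L[v,u]
for z in(.084,.098):print(z,D.sum(),fit(lambda q,n:fill(proj(octa(*q,.06,z),n)),{"top":D},[.5424,-.2124,.2]))
E
```

```text
25.25 [ 1.045  1.112 -0.775  1.056 -0.068  1.771  0.605] [ 0.569  -0.3417  0.1581] [-1.451 -1.775 -0.755] F [-0.1  0.3  0.2] w 0.0852 0.0
0.084 426 (array([ 0.54500546, -0.2135939 ,  0.23039673]), np.float64(1.6763603687286377), np.float32(384.92712))
0.098 426 (array([ 0.54356597, -0.21075463,  0.19728162]), np.float64(2.935594081878662), np.float32(384.92712))
```

View pics/end.png

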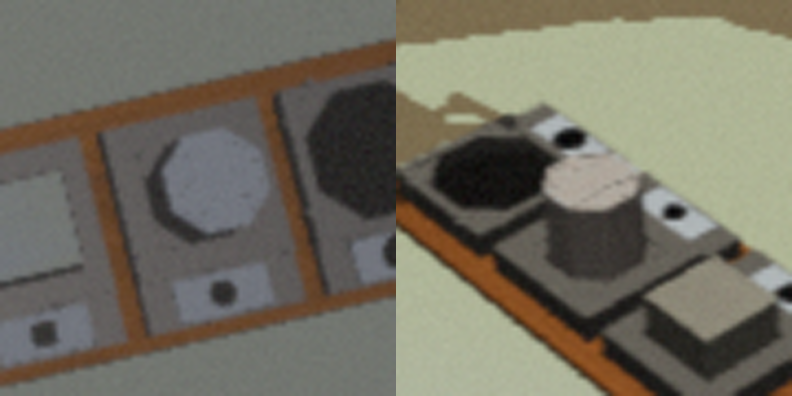

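The cup stands upright, mouth-down, in the octagon slot: top face at top crop (213,180), base sunk into the recess at scene crop (597,265). The gripper is clear and the block is untouched.

```bash
python3 -c "
from bench import order
print(order.hand_in())"
```

```text
the job is handed in; nothing more can be done
None
```

I turned the grey cup over via a regrasp on its side and put it mouth-down in its own octagon slot, down on the floor by contact depth and the final pictures. The job was handed in at about 25 s with the gripper clear.

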